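# Lids back on the kitchen crocks

## Robot

A 6-joint arm with a two-finger parallel gripper is mounted at the origin on the work surface. World frame = base frame: x ahead of the robot, y to its left, z up, the work surface at z = 0. Lengths are in mm, angles in rad, forces in N, time in s.
With the tool pointing down it reaches from about 400 to 925 mm from the base axis. Payload 12.5 kg.
Tool frame: the origin (TCP) lies midway between the tips of the shut fingers; the grasp point (between the pads) lies 19 mm behind it; z points along the fingers, y is the line along which they close (so a half turn about z gives the same grasp; the last joint's range is limited). The gripper opens to 95 mm and grips with 3 to 60 N. Pads are 20 mm wide; open, the fingers measure 119 mm over their backs; the gripper's body (75 mm by 180 mm) begins 59 mm behind the grasp point.
Start: joints at [-1.377, 0.491, 1.559, -0, 1.092, -0.106], TCP at [184.604, -597.133, 214.661] pointing down, gripper open.
Joint ranges: [-3.1, 3.1], [-0.84, 2.19], [0.05, 2.79], [-1.13, 4.28], [0.06, 2.93], [-2.69, 2.69]. Speed limits (rad/s): [2.22, 2.22, 2.79, 3.14, 3.14, 3.14].

## Interface

Orientations are given as [roll, pitch, yaw] about the fixed x, y, z axes, in that order (R = Rz(yaw) Ry(pitch) Rx(roll)).
In Python, from cell import state, read_camera, camera_info, env gives the robot as it stands.
- The arm moves only by the tool move_arm, never from a script. Its argument "commands" is a list of rows, each a list of 3 entries, a list of its own where there are three numbers: the shift along the world's x, y, z in cm, then the turn, a rotation vector about the world's x, y, z in degrees, then the opening, from 0 (shut) to 1 (fully open). A call has 1 to 10 rows; each row shifts and turns the commanded pose from where the row before left it; what a row does not reach is not made up. A row lasts 1/10 s, in which the tool goes at most 50 mm and 8.59 degrees, less where a joint would pass 70% of its speed; a pose out of reach is approached as far as the arm can. A call with a gripper value outside its range is refused whole. The fingers move at their own pace and stop on an object; the grip force is fixed at half the most. Time passes only in rows, so rows that do not move let the fingers close. It gives the time, the measured TCP pose, the force, the opening and the grip force at its end, in the units of the state.
- state(): the state, without advancing time (a new reading comes with each control period).
- read_camera(name): name is "scene" or "top" or "wrist"; returns the picture (480x640x3 uint8, blue, green, red); there is no depth.
- camera_info(name): a dict with "K" (3x3 intrinsics, pixels), "cam_to_world" (4x4, takes a point from camera to world coordinates). Camera axes: x right, y down, z forward; pixel columns grow to the right and rows downward; lengths in mm; the calibration is good to about 2 mm. A picture is of the moment at which its call begins: read the wrist's pose just before it. camera_info takes no time and is no camera call; for the wrist camera it gives the pose at the moment of the call.
- env.job_done(): hands the job in; it is judged then, once.
The state is a dict: "t": time; "joints": joint angles; "qvel": joint speeds; "tau": joint torques, N m; "eef_pos": TCP position; "tcp_rot": TCP orientation; "ft_force": force on the tool from outside, world axes, zero at the start; "moment": the same for the moment, N m; "opening": opening from 0.0 (shut) to 1.0 (fully open); "grip_force": force on a finger pad.
Only numpy, scipy, OpenCV 4.12 (cv2) and the standard library are available. Lean on these libraries where they do the work, as an engineer would, in place of code of your own. Each camera call takes 0.05 s, during which the arm holds its last target. There are 200 camera calls.

## Task

Put the four wooden lids back on the four white crocks, each on the crock it fits by shape and size: large round, small round, square and oblong, every lid dropped fully home so that it lies flat on the rim. Leave the crocks standing where they are, and do not disturb the glass custard cup or the aluminium scoop that stand among them.

Things in the scene. Friction and masses are not known exactly. Their poses are not given: they have to be found in the camera images.
- lid_large_knob (a point): The large round lid. Dark wood plate round, 126 mm across, 9 mm thick; under it a plug 94 mm across, 8 mm deep, about 7 mm slack per side in the mouth; on it a round steel knob 34 mm across, 28 mm tall. 45 mm tall in all, about 140 g. Starts plug-down on the counter. Point: middle of the knob, 14 mm above the plate's top, 31 mm above the lid's underside; z up.
- lid_small_knob (a point): The small round lid. Dark wood plate round, 94 mm across, 9 mm thick; under it a plug 62 mm across, 8 mm deep, about 7 mm slack per side in the mouth; on it a round steel knob 28 mm across, 28 mm tall. 45 mm tall in all, about 70 g. Starts plug-down on the counter. Point: middle of the knob, 14 mm above the plate's top, 31 mm above the lid's underside; z up.
- lid_square_knob (a point): The square lid. Dark wood plate 106 x 106 mm, 9 mm thick; under it a plug 74 x 74 mm, 8 mm deep, about 7 mm slack per side in the mouth; on it a steel bar knob 46 mm long (x) and 22 mm wide (y), 28 mm tall. 45 mm tall in all, about 120 g. Starts plug-down on the counter. Point: middle of the knob, 14 mm above the plate's top, 31 mm above the lid's underside; z up, x along the bar, square to the sides; fits any of 4 ways round.
- lid_oblong_knob (a point): The oblong lid. Dark wood plate 130 mm (x) x 90 mm (y), 9 mm thick; under it a plug 98 mm (x) x 58 mm (y), 8 mm deep, about 7 mm slack per side in the mouth; on it a steel bar knob 60 mm long (x) and 20 mm wide (y), 28 mm tall. 45 mm tall in all, about 120 g. Starts plug-down on the counter. Point: middle of the knob, 14 mm above the plate's top, 31 mm above the lid's underside; z up, x along bar and long side; fits 2 ways, half a turn apart.
- crock_large_mouth (a point): The large round crock. White stoneware, open at the top, loose on the counter, 700 g. 120 mm across outside, 108 mm inside, 110 mm tall, walls 6 mm. This point is the centre of its mouth, level with the rim, 110 mm above the counter; z is up. When its lid is home, the plate lies flat on the rim and the middle of the lid's knob is 23 mm above this point.
- crock_small_mouth (a point): The small round crock. White stoneware, open at the top, loose on the counter, 320 g. 88 mm across outside, 76 mm inside, 75 mm tall, walls 6 mm. This point is the centre of its mouth, level with the rim, 75 mm above the counter; z is up. When its lid is home, the plate lies flat on the rim and the middle of the lid's knob is 23 mm above this point.
- crock_square_mouth (a point): The square crock. White stoneware, open at the top, loose on the counter, 580 g. 100 x 100 mm outside, 88 x 88 mm inside, 90 mm tall, walls 6 mm. This point is the centre of its mouth, level with the rim, 90 mm above the counter; z is up, x and y square to its sides. When its lid is home, the plate lies flat on the rim and the middle of the lid's knob is 23 mm above this point.
- crock_oblong_mouth (a point): The oblong crock (a butter keeper). White stoneware, open at the top, loose on the counter, 420 g. 124 mm (x) x 84 mm (y) outside, 112 x 72 mm inside, 58 mm tall, walls 6 mm. This point is the centre of its mouth, level with the rim, 58 mm above the counter; z is up, x along its long side. When its lid is home, the plate lies flat on the rim and the middle of the lid's knob is 23 mm above this point.
- custard_cup_mid (a point): The glass custard cup, a bystander: empty clear glass, 88 mm across at the rim, 50 mm tall, standing loose among the crocks and lids. This point is its centre, half-way up.
- scoop_mid (a point): The aluminium scoop, a bystander: lying loose on the counter, open trough 95 mm long, 70 mm wide and 35 mm tall towards its +x, round handle reaching 115 mm from this point towards -x and 45 mm high. This point is 17 mm above the counter, inside the trough's rear half.
Mind the look-alikes: they are no part of the job. Leave any purple look-alike of the part that bears lid_large_knob alone. Leave any purple look-alike of the part that bears lid_oblong_knob alone.

How it is judged (in metres and radians):
At the end, for the whole second after the job is handed in: Each lid rests on its own crock, within 10 mm of centre, flat, plate on the rim (mid-knob 20 to 26 mm above the mouth's centre), released and at rest; crocks upright and within 40 mm, custard cup and scoop within 30 mm, of where they started (horizontal distance between lid_large_knob and crock_large_mouth below 0.01 m and z of lid_large_knob in the frame of crock_large_mouth between 0.02 and 0.026 m and angle between each of lid_large_knob, lid_small_knob, lid_square_knob, lid_oblong_knob's own z axis and vertical below 0.06 rad and angle between each of crock_large_mouth, crock_small_mouth, crock_square_mouth, crock_oblong_mouth's own z axis and vertical below 0.05 rad and distance of each of crock_large_mouth, crock_small_mouth, crock_square_mouth, crock_oblong_mouth from where it was at the start of the episode below 0.04 m and linear speed of each of lid_large, lid_small, lid_square, lid_oblong below 0.02 m/s and horizontal distance between lid_small_knob and crock_small_mouth below 0.01 m and z of lid_small_knob in the frame of crock_small_mouth between 0.02 and 0.026 m and horizontal distance between lid_square_knob and crock_square_mouth below 0.01 m and z of lid_square_knob in the frame of crock_square_mouth between 0.02 and 0.026 m and horizontal distance between lid_oblong_knob and crock_oblong_mouth below 0.01 m and z of lid_oblong_knob in the frame of crock_oblong_mouth between 0.02 and 0.026 m and distance of each of custard_cup_mid, scoop_mid from where it was at the start of the episode below 0.03 m); the robot touches nothing.
It fails at once if the glass custard cup was shoved or knocked over (distance of custard_cup_mid from where it was at the start of the episode above 0.03 m or angle between custard_cup_mid's own z axis and vertical above 0.5 rad).
It fails at once if the aluminium scoop was shoved (distance of scoop_mid from where it was at the start of the episode above 0.03 m).
It fails at once if a crock was tipped over (angle between any of crock_large_mouth, crock_small_mouth, crock_square_mouth, crock_oblong_mouth's own z axis and vertical above 0.4 rad).
It also fails if it takes over 115 s, if anything falls off the work surface, if the arm or the gripper's body presses on something with over 40 N, if the wrist force passes 120 N, or if a joint passes its speed limit or range.

## Working session

There is one attempt and no reset: what is moved stays moved. The work goes in short steps, Python scripts to look and compute and a tool call to move; the robot and the scene stay as the last step left them, time stands still between calls to the robot, and variables do not carry over. Pictures are saved under pics/ and viewed, at most 14 in all, crops included, and the job is handed in when it is done.

Besides the shell and the picture viewer there is one more tool, called after ">>>" as name(argument=value, ...), one argument or row to a line, values as JSON. move_arm: Moves the arm, as the interface text tells. Its arguments: {"type":"object","properties":{"commands":{"type":"array"}},"required":["commands"]}

```bash
mkdir -p pics; ls
python3 - <<'E'
from cell import *
import cv2,numpy as np
for n in ["top","scene"]:
    im=read_camera(n); cv2.imwrite(f"pics/{n}0.png",im)
    ci=camera_info(n); print(n,np.round(ci["K"],1).tolist(),np.round(ci["cam_to_world"],3).tolist())
print(state())
E
```

```text
pics
top [[519.0, 0.0, 311.0], [0.0, 519.0, 242.5], [0.0, 0.0, 1.0]] [[0.001, -0.985, 0.171, 345.263], [-1.0, 0.002, 0.019, 72.043], [-0.019, -0.171, -0.985, 1443.041], [0.0, 0.0, 0.0, 1.0]]
scene [[433.5, 0.0, 321.7], [0.0, 433.5, 238.1], [0.0, 0.0, 1.0]] [[0.469, 0.752, -0.462, 1165.84], [0.883, -0.409, 0.23, -220.331], [-0.016, -0.516, -0.856, 1169.109], [0.0, 0.0, 0.0, 1.0]]
{'t': 0.1, 'joints': array([-1.37661272e+00,  4.91502860e-01,  1.55940503e+00,  1.27347619e-05,
        1.09168230e+00, -1.05606438e-01]), 'qvel': array([-0.00170067, -0.00073371, -0.00119587, -0.00042657,  0.00238801,
       -0.00191495]), 'tau': array([ 4.66918544e-03, -6.13619828e+01, -2.58606613e+01,  6.94659795e-02,
        4.69451118e-02, -4.27511031e-05]), 'eef_pos': array([ 184.55331175, -596.90270095,  214.11226627]), 'tcp_rot': array([-3.14060187e+00, -1.16382467e-04,  2.99784112e-01]), 'ft_force': array([-0.33551456,  0.6319175 , -0.19445854]), 'moment': array([-0.01244933, -0.02455397,  0.00466054]), 'grip_force': 0.0, 'opening': 1.0003469707294033}
```

View pics/top0.png

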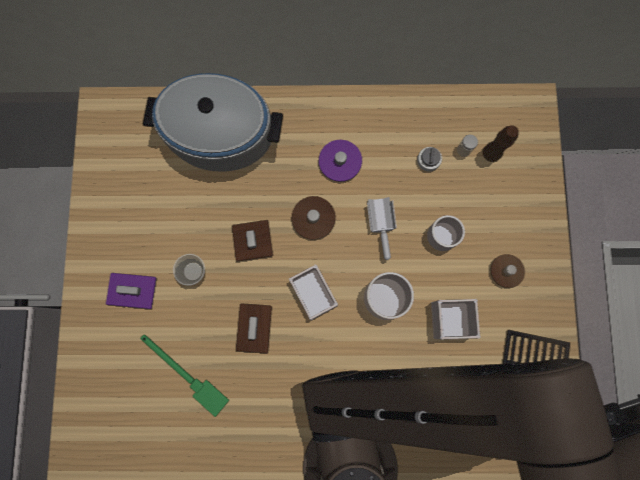

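View pics/scene0.png

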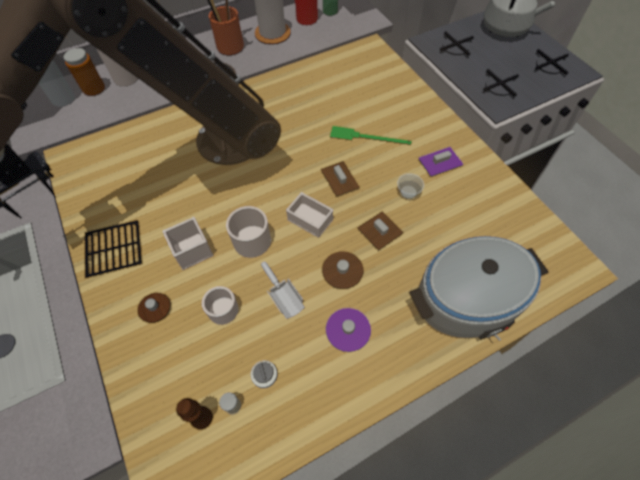

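The top view shows four dark-brown lids: large round (314,218), small round (508,271), square (252,240) and oblong (254,328). The purple round (340,160) and purple rectangle (131,291) are the look-alikes to leave alone. The crocks are large (389,296), small (447,233), square (458,320) and oblong (313,293). The cup is at (189,270) and the scoop at (381,225). I'll confirm these in an enlarged crop.

```bash
cat > h.py <<'E'
from cell import *
import cv2,numpy as np
def ray(ci,px,z):
    K=np.array(ci["K"]);T=np.array(ci["cam_to_world"])
    px=np.atleast_2d(np.asarray(px,float)); d=np.c_[px,np.ones(len(px))]@np.linalg.inv(K).T@T[:3,:3].T
    c=T[:3,3]; return (c+d*((z-c[2])/d[:,2])[:,None])[:,:2]
def proj(ci,P):
    K=np.array(ci["K"]);T=np.linalg.inv(np.array(ci["cam_to_world"]))
    p=(T[:3,:3]@np.array(P,float)+T[:3,3]); q=K@p; return q[:2]/q[2]
def rect(ci,cnt,z):
    w=ray(ci,cnt.reshape(-1,2),z).astype(np.float32); (c,s,a)=cv2.minAreaRect(w)
    a=a if s[0]>=s[1] else a+90
    a=(a+90)%180-90   # long side direction, deg in world
    return np.round(c,1),np.round(s,1),round(a,1)
def contours(m,amin):
    cs=cv2.findContours(m,cv2.RETR_CCOMP,cv2.CHAIN_APPROX_NONE)
    return [(c,h) for c,h in zip(cs[0],cs[1][0]) if cv2.contourArea(c)>amin]
E
python3 - <<'E'
from h import *
im=cv2.imread("pics/top0.png");ci=camera_info("top")
hsv=cv2.cvtColor(im,cv2.COLOR_BGR2HSV)
print([ (p,hsv[p[1],p[0]].tolist()) for p in [(300,225),(245,250),(314,216),(366,296),(385,298),(438,320),(150,300),(280,200)]])
brown=cv2.morphologyEx(((hsv[...,2]<110)&((hsv[...,0]<18)|(hsv[...,0]>170))).astype(np.uint8),cv2.MORPH_OPEN,np.ones((3,3)))
for c,h in contours(brown,300):
    if h[3]<0:
        m=cv2.moments(c); px=(m['m10']/m['m00'],m['m01']/m['m00'])
        if px[0]<530 and px[1]<360: print("brown",np.round(px),rect(ci,c,17), 'enc',ray(ci,[cv2.minEnclosingCircle(cv2.convexHull(c))[0]],17))
white=((hsv[...,1]<70)&(hsv[...,2]>90)).astype(np.uint8)
for c,h in contours(white,150):
    x,y,w,hh=cv2.boundingRect(c)
    if 170<x<480 and y>140 and y+hh<360: print("white",(x,y,w,hh),'hole' if h[3]>=0 else 'outer')
cv2.imwrite("pics/crop.png",cv2.resize(im[140:350,160:540],None,fx=2.1,fy=2.1,interpolation=cv2.INTER_CUBIC))
E
```

```text
[((300, 225), [10, 106, 72]), ((245, 250), [10, 124, 70]), ((314, 216), [25, 10, 148]), ((366, 296), [17, 36, 100]), ((385, 298), [135, 3, 176]), ((438, 320), [7, 32, 71]), ((150, 300), [140, 136, 114]), ((280, 200), [18, 87, 167])]
brown [253. 328.] (array([358.3, 255.2]), array([ 89.1, 130.1]), -4.0) enc [[356.47468986 254.9754508 ]]
brown [466. 316.] (array([ 384.4, -302.9]), array([91.8, 87.8]), 2.7) enc [[ 383.87814902 -301.7812628 ]]
brown [507. 271.] (array([ 514.1, -439.9]), array([91.2, 92.5]), -8.9) enc [[ 511.95294977 -437.38479136]]
brown [252. 240.] (array([599.1, 264.6]), array([109.2, 104.8]), 8.3) enc [[599.3365559 265.5493071]]
brown [313. 218.] (array([664.1,  94.4]), array([123.2, 127.1]), -18.8) enc [[662.30017732  93.70313799]]
brown [503. 140.] (array([ 884.4, -446. ]), array([ 52.6, 128.4]), -43.3) enc [[ 887.75068836 -442.52459591]]
white (437, 299, 44, 41) outer
white (441, 300, 37, 37) hole
white (363, 272, 51, 48) outer
white (376, 274, 36, 40) hole
white (289, 264, 49, 56) outer
white (173, 254, 33, 32) outer
white (428, 215, 38, 33) outer
white (436, 217, 27, 27) hole
white (367, 197, 30, 63) outer
white (418, 147, 25, 22) outer
white (420, 147, 17, 21) hole
```

View pics/crop.png

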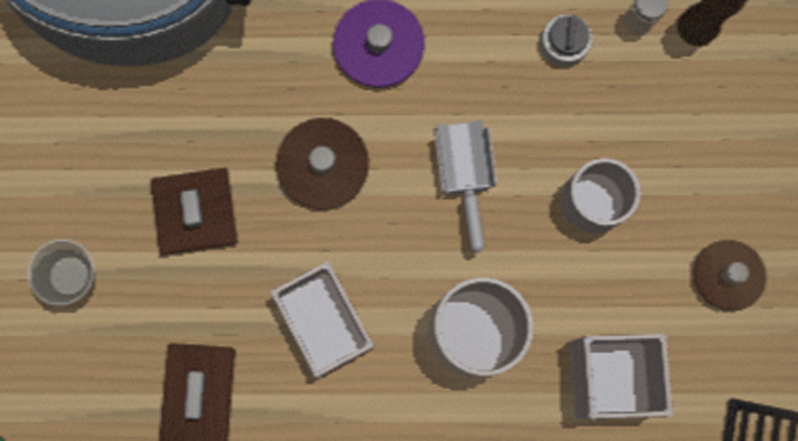

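The crop confirms it. The four dark-brown lids are the real ones: large round (322,162), square (193,210), oblong (198,395) and small round (730,274). The purple one at (378,42) is a look-alike. Crock rims are centred at about (483,327), (604,194), (628,376) and (322,320). I'll go to the small lid first.

>>> move_arm(
  commands=[
    [[4,2,0],[0,0,-2],0.5],
    [[4,2,0],[0,0,-2],0.5],
    [[4,2,0],[0,0,-2],0.5],
    [[4,2,0],[0,0,-2],0.5],
    [[4,2,0],[0,0,-2],0.5],
    [[4,2,0],[0,0,-2],0.5],
    [[4,2,0],[0,0,-2],0.5],
    [[4,2,0],[0,0,-2],0.5],
    [[0,0,0],[0,0,-1],0.5],
    [[0,0,0],[0,0,0],0.5],
  ],
)

```text
t: 1.1
eef_pos: [505.1, -436.4, 214.0]
tcp_rot: [-3.141, 0.001, 0.005]
ft_force: [-0.5, -1.1, -0.4]
opening: 0.498
grip_force: 0.0
```

```bash
cat >> h.py <<'E'
def snap(name):
    ci=camera_info("wrist"); im=read_camera("wrist"); cv2.imwrite(f"pics/{name}.png",im); s=state()
    print("t",s["t"],"tcp",np.round(s["eef_pos"],1),"yaw",round(np.degrees(s["tcp_rot"][2]),1),"open",round(s["opening"],2))
    return ci,im
E
python3 - <<'E'
from h import *
ci,im=snap("w1"); print(np.round(ci["K"],1).tolist(),np.round(ci["cam_to_world"],3).tolist())
t=camera_info("top")
for n,p,z in [("large",(390,295.7),110),("small",(447.9,232.4),75),("square",(459,319),90),("oblong",(313.3,292.4),58)]:print(n,ray(t,[p],z).round())
E
```

```text
t 1.15 tcp [ 504.3 -437.   214.2] yaw 0.2 open 0.5
[[389.3, 0.0, 323.2], [0.0, 389.3, 238.9], [0.0, 0.0, 1.0]] [[0.004, -0.971, -0.241, 572.284], [-1.0, -0.004, -0.002, -436.656], [0.001, 0.241, -0.971, 383.67], [0.0, 0.0, 0.0, 1.0]]
large [[ 439. -105.]]
small [[ 610. -268.]]
square [[ 381. -283.]]
oblong [[451.  92.]]
```

View pics/w1.png

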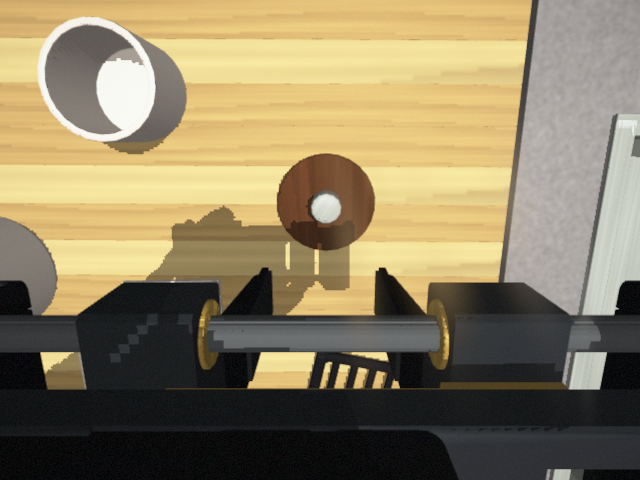

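The wrist view shows the small lid's knob at (326,208) and the small crock's rim centred near (97,80), with extremes at (39,72), (155,88), (90,16) and (105,143).

```bash
cat >> h.py <<'E'
def circ(ci,px,z):
    w=ray(ci,px,z); A=np.c_[2*w,np.ones(len(w))]; s=np.linalg.lstsq(A,(w**2).sum(1),rcond=None)[0]
    return s[:2].round(1), round(float(np.sqrt(s[2]+s[0]**2+s[1]**2)),1)
def knob(ci,im,z,c,r=45):
    h=cv2.cvtColor(im,cv2.COLOR_BGR2HSV); m=((h[...,1]<45)&(h[...,2]>110)).astype(np.uint8)
    k=np.zeros_like(m); cv2.circle(k,c,r,1,-1); m&=k
    cs=[q for q,_ in contours(m,60)]; q=max(cs,key=cv2.contourArea)
    return rect(ci,q,z)
def snapnoview(): return camera_info("wrist"),read_camera("wrist")
E
python3 - <<'E'
from h import *
ci=camera_info("wrist");im=cv2.imread("pics/w1.png")
print(knob(ci,im,45,(326,208),30))
print(circ(ci,[(39,72),(155,88),(90,16),(105,143),(52,118),(143,45)],75))
E
```

```text
(array([ 515.7, -440.1]), array([25.8, 25.6]), 0.2)
(array([ 614.3, -269.6]), 44.0)
```

>>> move_arm(
  commands=[
    [[1.1,-0.3,-4],[0,0,0],0.5],
    [[0,0,-4],[0,0,0],0.5],
    [[0,0,-4],[0,0,0],0.5],
    [[0,0,-4],[0,0,0],0.5],
    [[0,0,-2],[0,0,0],0.5],
    [[0,0,-1.3],[0,0,0],0.5],
    [[0,0,0],[0,0,0],0.5],
    [[0,0,0],[0,0,0],0.1],
    [[0,0,0],[0,0,0],0.1],
    [[0,0,0],[0,0,0],0.1],
  ],
)

```text
t: 2.15
eef_pos: [516.0, -440.5, 23.0]
tcp_rot: [3.14, -0.001, 0.003]
ft_force: [-0.1, 0.4, 0.2]
opening: 0.305
grip_force: 0.2
```

>>> move_arm(
  commands=[
    [[0,0,0],[0,0,0],0.0],
    [[0,0,0],[0,0,0],0.0],
    [[0,0,2],[0,0,0],0.0],
    [[0,0,4],[0,0,0],0.0],
    [[0,0,4],[0,0,0],0.0],
    [[2,3.5,2],[0,0,0],0.0],
    [[2,3.5,0],[0,0,0],0.0],
    [[2,3.5,0],[0,0,0],0.0],
    [[2,3.5,0],[0,0,0],0.0],
    [[1.8,3,0],[0,0,0],0.0],
  ],
)

```text
t: 3.15
eef_pos: [614.4, -268.2, 142.1]
tcp_rot: [3.141, -0.0, 0.004]
ft_force: [0.2, 0.2, -0.2]
opening: 0.288
grip_force: 30.0
```

```bash
python3 -c "
from h import *
ci,im=snap('w2')"
```

```text
t 3.2 tcp [ 616.5 -264.2  142.1] yaw 0.4 open 0.29
```

View pics/w2.png

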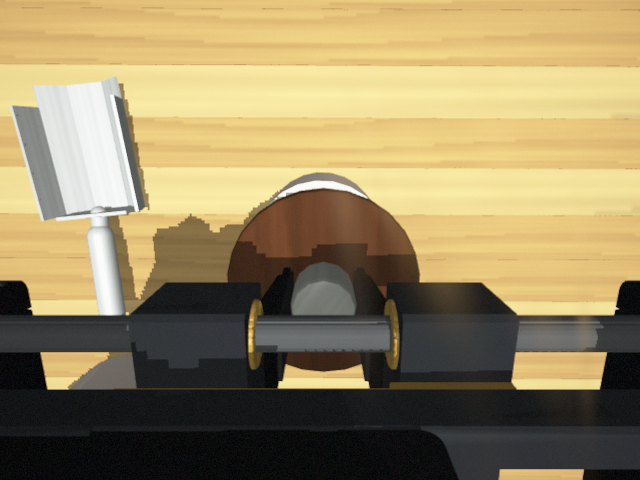

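The lid is held level over the small crock; its far rim shows at (320,185) behind the plate. I'll lower it part of the way and let it settle.

>>> move_arm(
  commands=[
    [[0,0,-1],[0,0,0],0.0],
    [[0,0,-1],[0,0,0],0.0],
    [[0,0,-1],[0,0,0],0.0],
    [[0,0,0],[0,0,0],0.0],
    [[0,0,0],[0,0,0],0.0],
  ],
)

```text
t: 3.7
eef_pos: [613.1, -270.9, 111.2]
tcp_rot: [-3.141, 0.001, 0.002]
ft_force: [0.2, 0.2, -0.6]
opening: 0.288
grip_force: 30.0
```

>>> move_arm(
  commands=[
    [[0.1,0.1,-0.7],[0,0,0],0.0],
    [[0,0,-0.7],[0,0,0],0.0],
    [[0,0,-0.6],[0,0,0],0.0],
    [[0,0,0],[0,0,0],0.0],
    [[0,0,0],[0,0,0],0.0],
  ],
)

```text
t: 4.2
eef_pos: [614.6, -269.1, 91.5]
tcp_rot: [-3.142, 0.0, 0.003]
ft_force: [0.5, -0.4, -0.6]
opening: 0.289
grip_force: 30.0
```

>>> move_arm(
  commands=[
    [[0,0,0],[0,0,0],0.5],
    [[0,0,0],[0,0,0],0.5],
    [[0,0,0],[0,0,0],0.5],
    [[0,0,3],[0,0,0],0.5],
    [[0,0,4],[0,0,0],0.5],
    [[0,0,5],[0,0,0],0.5],
    [[0,0,2],[0,0,0],0.5],
    [[0,0,0],[0,0,0],0.5],
    [[0,0,0],[0,0,0],0.5],
  ],
)

```text
t: 5.1
eef_pos: [614.3, -269.0, 231.3]
tcp_rot: [3.142, 0.0, 0.003]
ft_force: [0.0, 0.4, -0.8]
opening: 0.499
grip_force: 0.0
```

```bash
python3 -c "
from h import *
ci,im=snap('w3'); p=proj(ci,(614.3,-269.6,112)); print(p); print(knob(ci,im,112,tuple(int(v) for v in p),40))"
```

```text
t 5.15 tcp [ 614.1 -268.9  230.4] yaw 0.2 open 0.5
[322.68634803 233.30086621]
(array([ 615.6, -270.6]), array([24.2, 24.4]), -89.9)
```

View pics/w3.png

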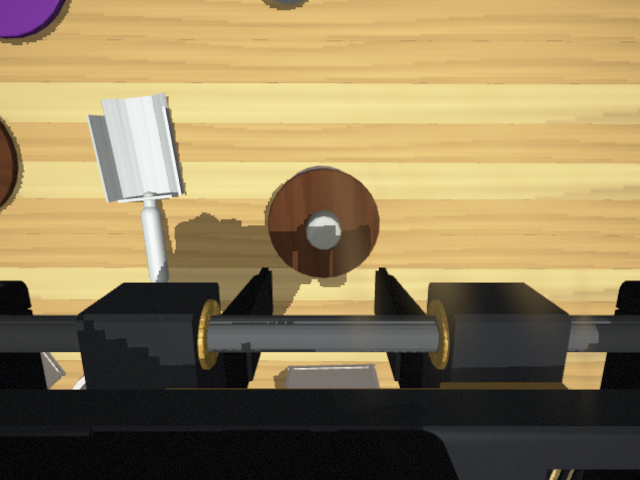

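The small lid is home: its knob is within 2 mm of the crock centre at z≈112. Next I'll move to one viewpoint that shows the other three crocks.

>>> move_arm(
  commands=[
    [[-3,0.6,2],[0,0,0],0.6],
    [[-4,0.8,2],[0,0,0],0.6],
    [[-4,0.8,2],[0,0,0],0.6],
    [[-4,0.8,2],[0,0,0],0.6],
    [[-4,0.8,2],[0,0,0],0.6],
    [[-4,0.8,0],[0,0,0],0.6],
    [[-3,0.5,0],[0,0,0],0.6],
    [[0,0,0],[0,0,0],0.6],
    [[0,0,0],[0,0,0],0.6],
    [[0,0,0],[0,0,0],0.6],
  ],
)

```text
t: 6.15
eef_pos: [355.2, -218.4, 331.0]
tcp_rot: [-3.141, 0.001, 0.003]
ft_force: [-0.4, 0.5, -0.1]
opening: 0.599
grip_force: 0.0
```

```bash
python3 -c "
from h import *
ci,im=snap('w4'); 
for P in [(439,-105,110),(381,-283,90),(451,92,58)]: print(proj(ci,P))"
```

```text
t 6.2 tcp [ 355.3 -218.4  331. ] yaw 0.2 open 0.6
[204.62938677 124.29601258]
[383.80638519 183.11474202]
[ 36.26908097 114.47839063]
```

View pics/w4.png

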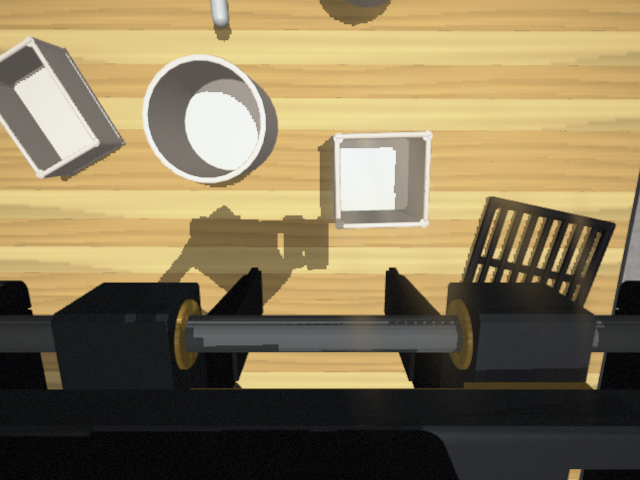

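The view shows the large crock rim around (205,119), square rim corners (333,134), (432,131), (430,227), (333,228), and oblong rim corners (33,38), (99,148), (41,177).

Run:
```python
from h import *
ci=camera_info("wrist"); im=cv2.imread("pics/w4.png")
print(circ(ci,[(143,117),(266,121),(201,55),(210,183),(158,80),(250,76)],110))
def q(n,px,z):
    g=cv2.cvtColor(im,cv2.COLOR_BGR2GRAY)
    w=ray(ci,px,z); print(n,w.round(),w.mean(0).round(1)); return w
w=q("sq",[(333,133),(432,131),(430,227),(333,228)],90)
for a,b in [(0,1),(1,2),(2,3),(3,0)]: d=w[b]-w[a]; print(np.hypot(*d).round(),np.degrees(np.arctan2(d[1],d[0])).round(1))
w=q("ob",[(33,38),(99,148),(41,177)],58)
for a,b in [(0,1),(1,2)]: d=w[b]-w[a]; print(np.hypot(*d).round(),np.degrees(np.arctan2(d[1],d[0])).round(1))
print((w[0]+w[2])/2)
```

```text
(array([ 441.5, -106.5]), 58.8)
sq [[ 432. -229.]
 [ 434. -330.]
 [ 334. -335.]
 [ 333. -230.]] [ 383.1 -280.9]
101.0 -88.7
100.0 -177.2
105.0 90.7
99.0 0.5
ob [[527.  82.]
 [416.  29.]
 [384.  98.]] [442.1  69.9]
123.0 -154.3
77.0 114.7
[455.2384888   90.36360661]
```

>>> move_arm(
  commands=[
    [[3,3.2,0],[0,0,0],0.6],
    [[3.2,3.4,0],[0,0,0],0.6],
    [[3.2,3.4,0],[0,0,0],0.6],
    [[3.2,3.4,-1],[0,0,0],0.6],
    [[3.2,3.4,-2],[0,0,0],0.6],
    [[3.2,3.4,-2],[0,0,0],0.6],
    [[3.2,3.4,-2],[0,0,0],0.6],
    [[3.2,3.4,-2],[0,0,0],0.6],
    [[3.2,3.4,-2],[0,0,0],0.6],
    [[1.4,1,-1],[0,0,0],0.6],
  ],
)

```text
t: 7.2
eef_pos: [653.7, 97.0, 209.4]
tcp_rot: [-3.141, 0.003, 0.006]
ft_force: [-0.1, -1.4, -0.6]
opening: 0.602
grip_force: 0.0
```

>>> move_arm(
  commands=[
    [[0,0,0],[0,0,0],0.6],
    [[0,0,0],[0,0,0],0.6],
    [[0,0,0],[0,0,0],0.6],
  ],
)

```text
t: 7.5
eef_pos: [651.8, 92.6, 213.8]
tcp_rot: [3.141, -0.0, 0.003]
ft_force: [0.2, 0.1, 0.5]
opening: 0.6
grip_force: 0.0
```

```bash
python3 -c "
from h import *
ci,im=snap('w5'); p=proj(ci,(664,94,45)); print(p); print(knob(ci,im,45,tuple(int(v) for v in p),45))
h=cv2.cvtColor(im,cv2.COLOR_BGR2HSV); q=p.astype(int)+[30,-15]; print('plate hsv',h[q[1],q[0]])"
```

```text
t 7.55 tcp [651.9  92.5 214.1] yaw 0.1 open 0.59
[320.33615277 207.10731447]
(array([668.3,  94.3]), array([31.7, 31.6]), 0.1)
plate hsv [ 12 142 126]
```

>>> move_arm(
  commands=[
    [[1.6,0.2,-4],[0,0,0],0.6],
    [[0,0,-4],[0,0,0],0.6],
    [[0,0,-4],[0,0,0],0.6],
    [[0,0,-4],[0,0,0],0.6],
    [[0,0,-2],[0,0,0],0.6],
    [[0,0,-1.2],[0,0,0],0.6],
    [[0,0,0],[0,0,0],0.6],
    [[0,0,0],[0,0,0],0],
    [[0,0,0],[0,0,0],0],
    [[0,0,0],[0,0,0],0],
  ],
)

```text
t: 8.55
eef_pos: [668.7, 95.2, 22.6]
tcp_rot: [-3.142, -0.002, 0.003]
ft_force: [0.1, 0.7, 0.2]
opening: 0.407
grip_force: 0.0
```

>>> move_arm(
  commands=[
    [[0,0,0],[0,0,0],0],
    [[0,0,0],[0,0,0],0],
    [[0,0,3],[0,0,0],0],
    [[0,0,4],[0,0,0],0],
    [[0,0,4],[0,0,0],0],
    [[0,0,3],[0,0,0],0],
    [[-1,-1,2],[0,0,0],0],
    [[-2,-2,0],[0,0,0],0],
    [[-3,-3,0],[0,0,0],0],
    [[-3,-3,0],[0,0,0],0],
  ],
)

```text
t: 9.55
eef_pos: [576.8, 4.7, 181.3]
tcp_rot: [3.141, -0.0, 0.004]
ft_force: [0.8, -1.4, -0.9]
opening: 0.352
grip_force: 30.0
```

>>> move_arm(
  commands=[
    [[-3,-2.5,0],[0,0,0],0],
    [[-3,-2.5,0],[0,0,0],0],
    [[-3,-2.5,0],[0,0,0],0],
    [[-2.7,-2,0],[0,0,0],0],
    [[-2,-1.6,0],[0,0,0],0],
    [[0,0,-1],[0,0,0],0],
    [[0,0,-1.5],[0,0,0],0],
    [[0,0,-1.3],[0,0,0],0],
    [[0,0,0],[0,0,0],0],
    [[0,0,0],[0,0,0],0],
  ],
)

```text
t: 10.55
eef_pos: [441.4, -105.5, 143.2]
tcp_rot: [-3.141, 0.0, 0.003]
ft_force: [0.4, 0.0, -0.7]
opening: 0.352
grip_force: 30.0
```

```bash
python3 -c "
from h import *
ci,im=snap('w6')"
```

```text
t 10.6 tcp [ 441.6 -105.6  143.5] yaw 0.2 open 0.35
```

View pics/w6.png

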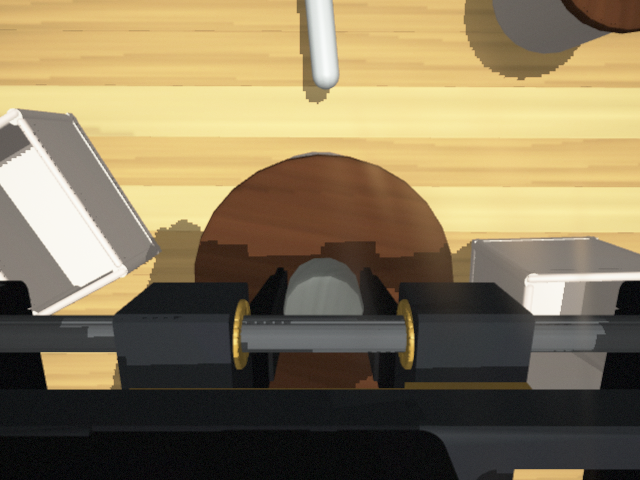

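The lid is level over the large crock and centred on it. I'll lower it, release and rise.

>>> move_arm(
  commands=[
    [[0,-0.1,-0.6],[0,0,0],0],
    [[0,0,-0.6],[0,0,0],0],
    [[0,0,-0.5],[0,0,0],0],
    [[0,0,0],[0,0,0],0],
    [[0,0,0],[0,0,0],0],
    [[0,0,0],[0,0,0],0],
  ],
)

```text
t: 11.2
eef_pos: [441.2, -106.8, 126.3]
tcp_rot: [3.141, -0.0, 0.003]
ft_force: [0.6, 0.4, -0.5]
opening: 0.355
grip_force: 30.0
```

>>> move_arm(
  commands=[
    [[0,0,0],[0,0,0],0.6],
    [[0,0,0],[0,0,0],0.6],
    [[0,0,0],[0,0,0],0.6],
    [[0,0,3],[0,0,0],0.6],
    [[0,0,4],[0,0,0],0.6],
    [[0,0,5],[0,0,0],0.6],
    [[0,0,2],[0,0,0],0.6],
    [[0,0,0],[0,0,0],0.6],
    [[0,0,0],[0,0,0],0.6],
  ],
)

```text
t: 12.1
eef_pos: [440.8, -106.7, 265.9]
tcp_rot: [3.141, -0.0, 0.003]
ft_force: [0.0, 0.3, -0.2]
opening: 0.601
grip_force: 0.0
```

```bash
python3 -c "
from h import *
ci,im=snap('w7'); p=proj(ci,(441.5,-106.5,147)); print(p); print(knob(ci,im,147,tuple(int(v) for v in p),45))"
```

```text
t 12.15 tcp [ 440.6 -106.6  265.2] yaw 0.2 open 0.6
[321.62793626 232.54339679]
(array([ 441.7, -107.9]), array([31.2, 31.2]), -89.9)
```

The large lid is home: the knob is within 2 mm of centre, and its apparent size fits z=147. Next I'll look at the oblong crock.

>>> move_arm(
  commands=[
    [[0,3,0],[0,0,0],0.6],
    [[0,4,0],[0,0,0],0.6],
    [[0,4,0],[0,0,0],0.6],
    [[0,4,0],[0,0,0],0.6],
    [[0,3,0],[0,0,0],0.6],
    [[0,2,0],[0,0,0],0.6],
    [[0,0,0],[0,0,0],0.6],
    [[0,0,0],[0,0,0],0.6],
    [[0,0,0],[0,0,0],0.6],
  ],
)

```text
t: 13.05
eef_pos: [441.0, 92.4, 265.6]
tcp_rot: [3.141, 0.001, 0.002]
ft_force: [0.4, -0.2, -0.4]
opening: 0.601
grip_force: 0.0
```

```bash
python3 -c "
from h import *
ci,im=snap('w8')"
```

```text
t 13.1 tcp [441.1  92.4 265.8] yaw 0.1 open 0.61
```

View pics/w8.png

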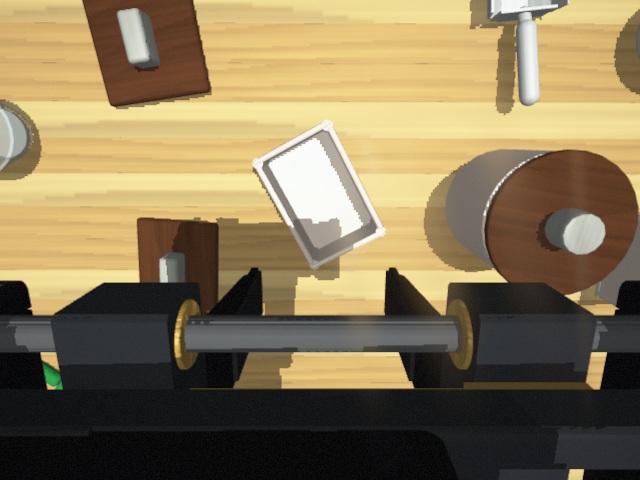

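The oblong rim corners are (253,163), (330,122), (384,233) and (315,268).

Run:
```python
from h import *
ci=camera_info("wrist")
w=ray(ci,[(253,163),(330,122),(384,233),(315,268)],58); print(w.round(),w.mean(0).round(1))
for a,b in [(0,1),(1,2),(2,3),(3,0)]: d=w[b]-w[a]; print(np.hypot(*d).round(),np.degrees(np.arctan2(d[1],d[0])).round(1))
```

```text
[[489. 158.]
 [527.  85.]
 [421.  31.]
 [384.  99.]] [455.1  93.2]
82.0 -62.8
119.0 -152.8
78.0 118.0
120.0 29.2
```

>>> move_arm(
  commands=[
    [[-1,2,0],[0,0,0],0.4],
    [[-2,3,-1],[0,0,0],0.4],
    [[-2,3,-1],[0,0,0],0.4],
    [[-2,3,-1],[0,0,0],0.4],
    [[-2,3,-1],[0,0,0],0.4],
    [[-1,2,-1],[0,0,-2],0.4],
    [[0,0,0],[0,0,-2],0.4],
    [[0,0,0],[0,0,0],0.4],
    [[0,0,0],[0,0,0],0.4],
  ],
)

```text
t: 14.0
eef_pos: [341.5, 252.7, 216.3]
tcp_rot: [3.142, -0.0, -0.067]
ft_force: [0.1, 0.5, 0.3]
opening: 0.397
grip_force: 0.0
```

```bash
python3 -c "
from h import *
ci,im=snap('w9'); p=proj(ci,(360,255,45)); print(p); print(knob(ci,im,45,tuple(int(v) for v in p),60))"
```

```text
t 14.05 tcp [341.6 252.6 216.3] yaw -3.8 open 0.4
[317.88678849 199.81536889]
(array([360.7, 257.2]), array([18.7, 59.2]), -3.8)
```

View pics/w9.png

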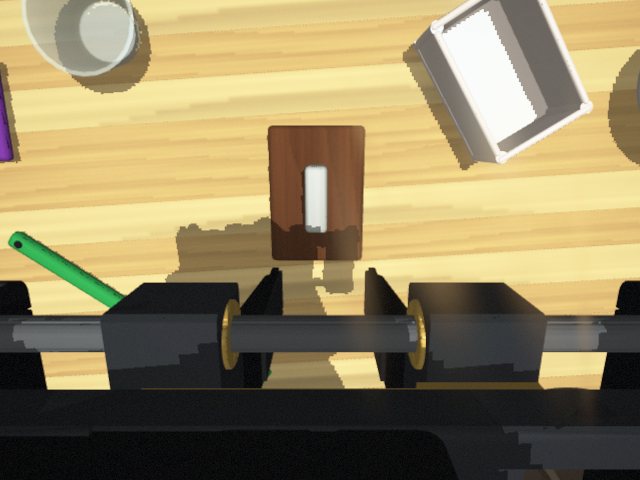

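The brown oblong lid has its bar at (316,198), aligned with the fingers. The crock is at about (455,92) at 28°. I'll grasp the lid.

>>> move_arm(
  commands=[
    [[1.9,0.5,-4],[0,0,0],0.4],
    [[0,0,-4],[0,0,0],0.4],
    [[0,0,-4],[0,0,0],0.4],
    [[0,0,-4],[0,0,0],0.4],
    [[0,0,-2],[0,0,0],0.4],
    [[0,0,-1.4],[0,0,0],0.4],
    [[0,0,0],[0,0,0],0.4],
    [[0,0,0],[0,0,0],0],
    [[0,0,0],[0,0,0],0],
    [[0,0,0],[0,0,0],0],
  ],
)

```text
t: 15.05
eef_pos: [360.6, 258.3, 23.1]
tcp_rot: [-3.141, -0.001, -0.067]
ft_force: [0.0, -1.1, 3.7]
opening: 0.212
grip_force: 30.0
```

>>> move_arm(
  commands=[
    [[0,0,0],[0,0,0],0],
    [[0,0,0],[0,0,0],0],
    [[0,0,3],[0,0,0],0],
    [[0,0,4],[0,0,0],0],
    [[0,0,4],[0,0,4],0],
    [[2,-3,1],[0,0,6],0],
    [[2,-3.4,0],[0,0,6],0],
    [[2,-3.4,0],[0,0,6],0],
    [[2,-3.4,0],[0,0,6],0],
    [[1.4,-3.2,0],[0,0,4],0],
  ],
)

```text
t: 16.05
eef_pos: [455.0, 92.7, 142.7]
tcp_rot: [3.141, -0.001, 0.496]
ft_force: [0.3, 1.4, -0.9]
opening: 0.208
grip_force: 30.0
```

>>> move_arm(
  commands=[
    [[0,0,0],[0,0,0],0],
    [[0,0,0],[0,0,0],0],
    [[0,0,0],[0,0,0],0],
  ],
)

```text
t: 16.35
eef_pos: [453.6, 94.8, 142.4]
tcp_rot: [-3.142, 0.0, 0.492]
ft_force: [0.5, -0.1, -1.4]
opening: 0.208
grip_force: 30.0
```

```bash
python3 -c "
from h import *
ci,im=snap('w10')"
```

```text
t 16.4 tcp [453.6  95.  142.4] yaw 28.2 open 0.21
```

View pics/w10.png

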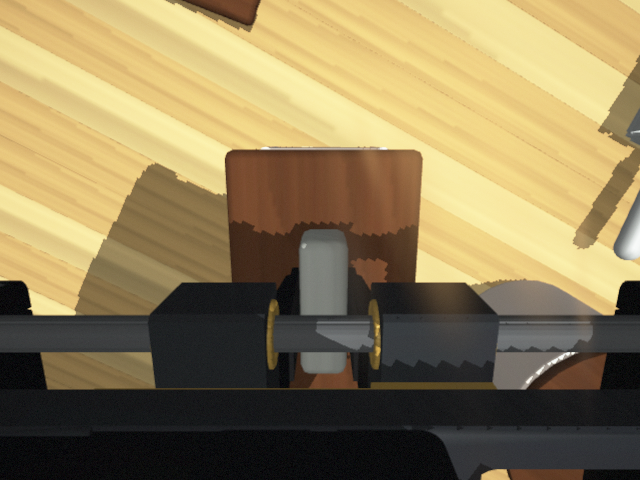

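The lid is aligned with the crock, whose far rim edge shows as a straight line from (263,148) to (387,148). I'll check the offset along the long axis from that edge.

Run:
```python
from h import *
ci=camera_info("wrist"); w=ray(ci,[(263,148),(387,148),(325,147.5)],58); print(w.round(1)); d=w[1]-w[0]; print(np.hypot(*d),np.degrees(np.arctan2(d[1],d[0]))+90)
a=np.radians(28.2); print(w[2]-62*np.array([np.cos(a),np.sin(a)]))
```

```text
[[491.7 157.9]
 [528.9  88.4]
 [510.6 123.3]]
78.8205090898614 28.15964200538631
[455.94768286  93.96776625]
```

>>> move_arm(
  commands=[
    [[0.2,-0.1,-1.5],[0,0,0],0],
    [[0,0,-2],[0,0,0],0],
    [[0,0,-1.5],[0,0,0],0],
    [[0,0,-0.8],[0,0,0],0],
    [[0,0,-0.6],[0,0,0],0],
    [[0,0,-0.4],[0,0,0],0],
    [[0,0,0],[0,0,0],0],
    [[0,0,0],[0,0,0],0],
    [[0,0,0],[0,0,0],0],
  ],
)

```text
t: 17.3
eef_pos: [456.3, 93.2, 74.6]
tcp_rot: [3.141, -0.001, 0.492]
ft_force: [0.9, -0.0, 0.0]
opening: 0.208
grip_force: 30.0
```

>>> move_arm(
  commands=[
    [[0,0,0],[0,0,0],0.4],
    [[0,0,0],[0,0,0],0.4],
    [[0,0,0],[0,0,0],0.4],
    [[0,0,3],[0,0,0],0.4],
    [[0,0,4],[0,0,0],0.4],
    [[0,0,5],[0,0,0],0.4],
    [[0,0,3],[0,0,0],0.4],
    [[0,0,0],[0,0,0],0.4],
    [[0,0,0],[0,0,0],0.4],
  ],
)

```text
t: 18.2
eef_pos: [455.9, 93.2, 224.4]
tcp_rot: [3.141, -0.001, 0.492]
ft_force: [-0.2, -0.1, -0.8]
opening: 0.402
grip_force: 0.0
```

```bash
python3 -c "
from h import *
ci,im=snap('w11'); p=proj(ci,(455.5,93.8,95)); print(p); print(knob(ci,im,95,tuple(int(v) for v in p),55))"
```

```text
t 18.25 tcp [455.6  93.2 223.6] yaw 28.2 open 0.4
[320.99918982 230.072918  ]
(array([456.7,  92. ]), array([58.1, 18.5]), 27.7)
```

The oblong lid is on, with its knob within about 2 mm and the expected apparent size. The square lid is next.

>>> move_arm(
  commands=[
    [[2,2.5,0],[0,0,-3],0.5],
    [[2.5,3.2,0],[0,0,-4],0.5],
    [[2.5,3.2,0],[0,0,-4],0.5],
    [[2.5,3.2,0],[0,0,-4],0.5],
    [[2.3,3.2,0],[0,0,-4],0.5],
    [[1.4,1.9,-1],[0,0,0],0.5],
    [[0,0,0],[0,0,0],0.5],
    [[0,0,0],[0,0,0],0.5],
    [[0,0,0],[0,0,0],0.5],
  ],
)

```text
t: 19.15
eef_pos: [587.6, 264.4, 213.6]
tcp_rot: [3.141, 0.001, 0.16]
ft_force: [-0.5, -0.5, 0.3]
opening: 0.5
grip_force: 0.0
```

```bash
python3 -c "
from h import *
ci,im=snap('w12'); p=proj(ci,(601,266,45)); print(p); print(knob(ci,im,45,tuple(int(v) for v in p),45))"
```

```text
t 19.2 tcp [587.7 264.4 214.2] yaw 9.1 open 0.5
[322.5494947  205.06286651]
(array([604.2, 266.6]), array([44. , 20.3]), 9.1)
```

>>> move_arm(
  commands=[
    [[1.6,0.2,-4],[0,0,0],0.5],
    [[0,0,-4],[0,0,0],0.5],
    [[0,0,-4],[0,0,0],0.5],
    [[0,0,-4],[0,0,0],0.5],
    [[0,0,-2],[0,0,0],0.5],
    [[0,0,-1.2],[0,0,0],0.5],
    [[0,0,0],[0,0,0],0.5],
    [[0,0,0],[0,0,0],0],
    [[0,0,0],[0,0,0],0],
    [[0,0,0],[0,0,0],0],
  ],
)

```text
t: 20.2
eef_pos: [604.6, 267.3, 23.5]
tcp_rot: [-3.141, -0.002, 0.16]
ft_force: [-0.0, 0.2, -0.6]
opening: 0.3
grip_force: 0.0
```

>>> move_arm(
  commands=[
    [[0,0,0],[0,0,0],0],
    [[0,0,0],[0,0,0],0],
    [[0,0,3],[0,0,0],0],
    [[0,0,4],[0,0,0],0],
    [[0,0,4],[0,0,0],0],
    [[0,0,4],[0,0,0],0],
    [[0,-2,4],[0,0,-2],0],
    [[-1,-4,1],[0,0,-2],0],
    [[-1,-4,0],[0,0,-2],0],
    [[-1,-4,0],[0,0,-2],0],
  ],
)

```text
t: 21.2
eef_pos: [573.4, 126.0, 222.7]
tcp_rot: [3.142, -0.001, 0.02]
ft_force: [1.1, 0.0, -1.0]
opening: 0.231
grip_force: 30.0
```

>>> move_arm(
  commands=[
    [[-1.9,-4.1,0],[0,0,0],0],
    [[-1.9,-4.1,0],[0,0,0],0],
    [[-1.9,-4.1,0],[0,0,0],0],
    [[-1.9,-4.1,0],[0,0,0],0],
    [[-1.9,-4.1,0],[0,0,0],0],
    [[-1.9,-4.1,0],[0,0,0],0],
    [[-1.9,-4.1,0],[0,0,0],0],
    [[-1.9,-4.1,0],[0,0,0],0],
    [[-1.9,-4.1,0],[0,0,0],0],
    [[-1.9,-3.9,0],[0,0,0],0],
  ],
)

```text
t: 22.2
eef_pos: [383.0, -282.3, 222.4]
tcp_rot: [3.141, -0.0, 0.02]
ft_force: [-0.0, -0.0, -1.1]
opening: 0.232
grip_force: 30.0
```

>>> move_arm(
  commands=[
    [[0,0,-1],[0,0,0],0],
    [[0,0,-3],[0,0,0],0],
    [[0,0,-3],[0,0,0],0],
    [[0,0,-1],[0,0,0],0],
    [[0,0,0],[0,0,0],0],
    [[0,0,0],[0,0,0],0],
    [[0,0,0],[0,0,0],0],
  ],
)

```text
t: 22.9
eef_pos: [384.7, -281.0, 143.4]
tcp_rot: [3.14, -0.001, 0.021]
ft_force: [-0.3, -0.3, -0.8]
opening: 0.233
grip_force: 30.0
```

```bash
python3 -c "
from h import *
ci,im=snap('w13')"
```

```text
t 22.95 tcp [ 384.6 -281.   143.3] yaw 1.2 open 0.23
```

View pics/w13.png

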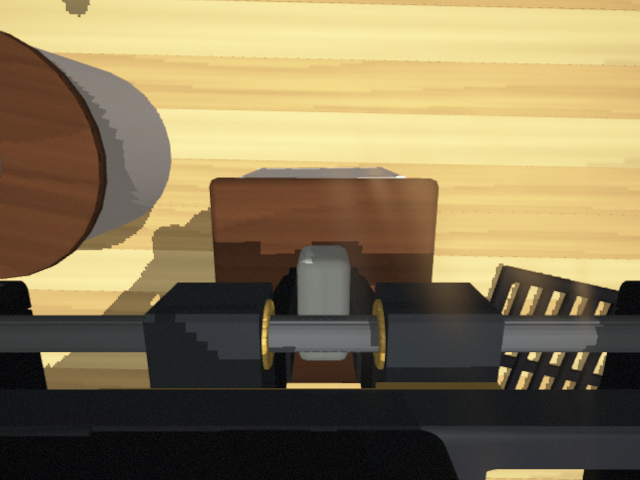

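The lid is centred and square over the crock: the far wall at (243–405, 177) is centred behind the lid at 324. I'll lower it and release.

>>> move_arm(
  commands=[
    [[-0.1,0,-1],[0,0,0],0],
    [[0,0,-1],[0,0,0],0],
    [[0,0,-0.6],[0,0,0],0],
    [[0,0,-0.6],[0,0,0],0],
    [[0,0,-0.4],[0,0,0],0],
    [[0,0,0],[0,0,0],0],
    [[0,0,0],[0,0,0],0],
    [[0,0,0],[0,0,0],0],
  ],
)

```text
t: 23.75
eef_pos: [383.2, -280.8, 106.4]
tcp_rot: [3.141, -0.0, 0.021]
ft_force: [-0.0, -0.2, -1.1]
opening: 0.231
grip_force: 30.0
```

>>> move_arm(
  commands=[
    [[0,0,0],[0,0,0],0.5],
    [[0,0,0],[0,0,0],0.5],
    [[0,0,0],[0,0,0],0.5],
    [[0,0,3],[0,0,0],0.5],
    [[0,0,4],[0,0,0],0.5],
    [[0,0,5],[0,0,0],0.5],
    [[0,0,3],[0,0,0],0.5],
    [[0,0,4],[0,0,0],0.5],
    [[0,0,0],[0,0,0],0.5],
    [[0,0,0],[0,0,0],0.5],
  ],
)

```text
t: 24.75
eef_pos: [383.1, -280.7, 296.6]
tcp_rot: [3.14, -0.001, 0.021]
ft_force: [-0.3, -0.3, -1.0]
opening: 0.5
grip_force: 0.0
```

```bash
python3 -c "
from h import *
ci,im=snap('w14'); p=proj(ci,(383,-281,127)); print(p); print(knob(ci,im,127,tuple(int(v) for v in p),45))
s=read_camera('scene');t=read_camera('top')
a=cv2.resize(s[120:360,70:450],(800,505));cv2.imwrite('pics/fin.png',a)"
```

```text
t 24.8 tcp [ 382.8 -280.5  295.6] yaw 1.2 open 0.5
[322.05074856 220.70820908]
(array([ 382.9, -282.3]), array([46.1, 20.5]), 0.7)
```

View pics/fin.png

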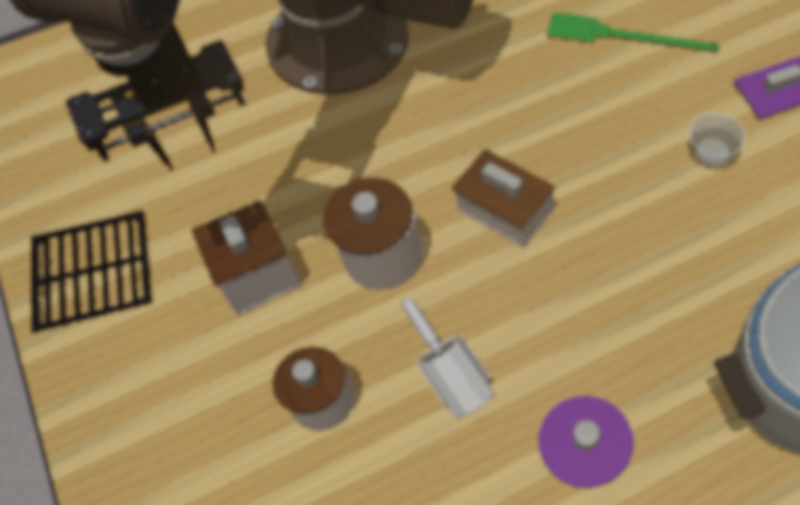

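View pics/w14.png

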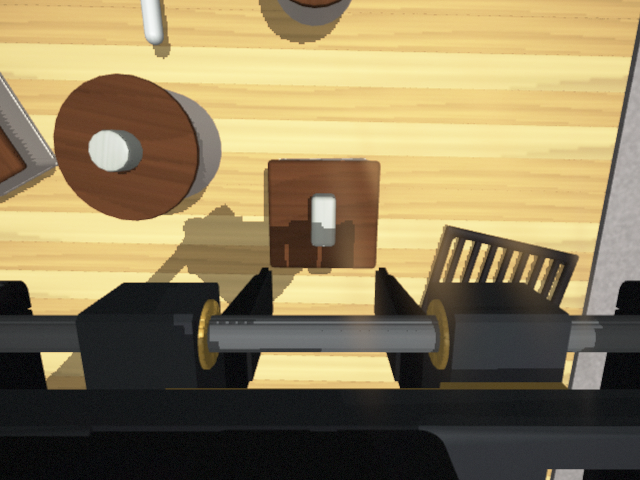

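The square lid is home at (383,-282). A light line at the oblong lid's edge in the last view, near (30,170), makes me want a numeric check of the oblong lid. I'll triangulate its plate corners from the wrist from above, without viewing a picture.

>>> move_arm(
  commands=[
    [[1,4,0],[0,0,0],0.5],
    [[1,4.2,0],[0,0,0],0.5],
    [[1,4.2,0],[0,0,0],0.5],
    [[1,4.2,0],[0,0,0],0.5],
    [[1,4.2,0],[0,0,0],0.5],
    [[0.5,4.2,0],[0,0,0],0.5],
    [[0.5,4.2,0],[0,0,0],0.5],
    [[0,4.2,0],[0,0,0],0.5],
    [[0,4,0],[0,0,0],0.5],
    [[0,0,0],[0,0,0],0.5],
  ],
)

```text
t: 25.9
eef_pos: [442.5, 96.6, 295.1]
tcp_rot: [-3.141, 0.002, 0.025]
ft_force: [0.6, -0.5, -0.5]
opening: 0.499
grip_force: 0.0
```

Run:
```python
from h import *
def plate(ci,im,P,r):
    h=cv2.cvtColor(im,cv2.COLOR_BGR2HSV)
    m=((h[...,1]>85)&(h[...,2]<140)&(h[...,0]<15)).astype(np.uint8)
    p=proj(ci,P); k=np.zeros_like(m); cv2.circle(k,tuple(int(v) for v in p),r,1,-1); m=cv2.morphologyEx(m&k,cv2.MORPH_OPEN,np.ones((3,3)))
    c=max([q for q,_ in contours(m,100)],key=cv2.contourArea); return rect(ci,c,P[2])
ci,im=snap('w15'); p=proj(ci,(455.5,93.8,95)); print("knob",knob(ci,im,95,tuple(int(v) for v in p),55))
print("wrist plate",plate(ci,im,(456,93,67),120))
t=camera_info("top"); ti=read_camera("top"); cv2.imwrite("pics/topend.png",ti)
for n,P,r in [("ob",(456,93,67),32),("small",(615,-270,84),26),("sq",(383,-281,99),28),("large",(441.5,-106.5,119),30)]:
    try: print(n,plate(t,ti,P,r),"knob",knob(t,ti,P[2]+28,tuple(int(v) for v in proj(t,(P[0],P[1],P[2]+28))),14))
    except Exception as e: print(n,e)
# bystanders: difference of first and last top picture
d=cv2.absdiff(cv2.imread("pics/top0.png"),ti).max(2)
for n,(x,y,w,h) in dict(cup=(170,250,40,40),scoop=(362,192,40,72)).items(): print(n,(d[y:y+h,x:x+w]>40).sum())
```

```text
t 25.95 tcp [442.6  94.9 295.1] yaw 1.4 open 0.5
knob (array([456.7,  91.7]), array([58.4, 19.6]), 27.6)
wrist plate (array([456.2,  92. ]), array([127.2,  88.1]), 28.0)
ob 'NoneType' object is not subscriptable
small max() iterable argument is empty
sq (array([ 379.6, -282.1]), array([103.5, 102.7]), 0.2) knob (array([ 381. , -283.2]), array([42. , 19.8]), 0.1)
large (array([ 439.2, -108.6]), array([121.6, 119. ]), 90.0) knob (array([ 439.3, -109.8]), array([29.9, 27.3]), 90.0)
cup 0
scoop 0
```

The oblong plate measures 127×88 mm at home height with its knob centred, so it lies flat on the rim. The cup and scoop regions are unchanged in the top view. I'll hand the job in.

```bash
python3 -c "
from cell import *
print(env.job_done())"
```

```text
the job is handed in; nothing more can be done
None
```

All four lids are on their matching crocks and the job is handed in at about 26 s. My camera checks put each lid within about 3 mm of centre and seated, with cup and scoop unmoved; no verdict was returned.

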